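# Clear the bench scale, centre the filling tub on its pan and tare it

## Task

Take the sugar shaker off the scale and stand it in the middle of the round cork coaster. Then set the yellow tub of filling gently in the middle of the scale's pan, squared up lengthwise with it so that no edge overhangs, and press the blue tare button right down and let it come up again. Keep both things upright, set them down rather than drop them, and leave the puffs and everything else on the bench where they are.

Things in the scene. Friction and masses are not known exactly. Their poses are not given: they have to be found in the camera images.
- scale: slate-blue low bench scale fixed to the bench; its origin is on the bench under the pan's centre, z up, x from the robot side to the rear at yaw 0. Housing 160 mm (x, from -102 to +58) by 170 mm (y), housing top 44 mm high. Bare metal pan on top, 100 mm (x) by 150 mm (y), pan top 60 mm above the bench. In front of the pan (-x) a panel with a dark display (left, +y) and the tare button (right, -y)
- pan (a point): centre of the pan's upper face, 60 mm above the bench; axes as the scale's: the pan's long side (150 mm) runs along its y, short side (100 mm) along x
- tare_top (a point): centre of the top face of the round blue tare button (22 mm across), pressed straight down; it moves with the button
- tare (a joint): travel of the tare button, 0 up to 0.005 m fully down; springs back, 4 N fully down. It counts as pressed beyond 0.0035 m
- shaker: metal sugar shaker, upright cylinder 46 mm across and 91 mm high (straight side up to 75 mm, domed top), about 0.15 kg; stands on the pan at the start; origin at the centre of its underside, z up
- coaster: round cork coaster fixed to the bench, 80 mm across, 8 mm thick; origin at the centre of its underside; its upper face is 8 mm above that. At the far middle of the bench or left of the scale
- tub: closed rigid rectangular tub, yellow with a flush white lid, 120 mm (its x) by 60 mm (its y) by 60 mm high, solid vertical sides without a lip, about 0.4 kg; origin at the centre of its underside, z up; stands on the baking tray at any yaw. Can be gripped across its 60 mm width; puffs stand close to its long sides, leaving one part of its length free on both sides
- tray: black baking tray with a bright rim, fixed, 368 by 428 mm, floor 4 mm and rim 16 mm above the bench; origin under its centre
- puff1: cream puff: tan bun, flat base 42 mm across, widest 56 mm at 14 mm up, 40 mm high, about 40 g; origin at the centre of its base, z up; bystander, leave where it lies
- puff2: cream puff: tan bun, flat base 42 mm across, widest 56 mm at 14 mm up, 40 mm high, about 40 g; origin at the centre of its base, z up; bystander, leave where it lies
- puff3: cream puff: tan bun, flat base 42 mm across, widest 56 mm at 14 mm up, 40 mm high, about 40 g; origin at the centre of its base, z up; bystander, leave where it lies
- puff4: cream puff: tan bun, flat base 42 mm across, widest 56 mm at 14 mm up, 40 mm high, about 40 g; origin at the centre of its base, z up; bystander, leave where it lies
- jar: glass jar with a red cap, 56 mm across and 100 mm high; stands at whichever of the two places the coaster is not; origin at the centre of its base; bystander
- tin: green spice tin, 40 mm across and 80 mm high, beside the coaster (centres 75 mm apart, any side from far to left); origin at the centre of its base; bystander
- carton: red carton 300 (x) by 50 by 50 mm lying right of the tray; origin at the centre of its underside; bystander

How it is judged:
By the outcome, as a careful person would: the job done as asked, in the order asked, and still so for the second after the job is handed in, with the robot touching nothing.
It also fails if it takes over 59 s, if anything falls off the work surface, if the arm or the gripper's body presses on something with over 40 N, if the wrist force passes 120 N, or if a joint passes its speed limit or range.

## Robot

A 7-joint arm with a two-finger parallel gripper is mounted at the origin on the work surface. World frame = base frame: x ahead of the robot, y to its left, z up, the work surface at z = 0. Lengths are in m, angles in rad, forces in N, time in s.
With the tool pointing down it reaches from about 0.35 to 0.9 m from the base axis. Payload 8.1 kg.
Tool frame: the origin (TCP) lies midway between the tips of the shut fingers; the grasp point (between the pads) lies 19 mm behind it; x points along the fingers, z is the direction in which the jaws open and shut, and the axes are right-handed (so a half turn about x gives the same grasp; the last joint's range is limited). The gripper opens to 85 mm and grips with 20 to 120 N. Pads are 22 mm wide; open, the fingers measure 114 mm over their backs; the gripper's body (76 mm by 85 mm) begins 54 mm behind the grasp point. The pads swing forward as they close: fully open they stand 13 mm farther back than shut.
Start: joints at [-1.438, 0.434, 0.025, 1.573, -0.012, 1.134, -0.075], TCP at [0.146, 0.608, 0.231] pointing down, gripper open.
Joint ranges: [-2.62, 2.62], [-0.44, 2.09], [-1.27, 1.32], [0.08, 2.57], [-1.32, 4.46], [0.12, 2], [-2.74, 2.74]. Speed limits (rad/s): [2.22, 2.22, 3.01, 3.01, 3.14, 3.14, 3.14].

## Interface

Orientations are given as a rotation vector (axis times angle).
In Python, from workcell import r gives the robot as it stands. The module is installed in compiled form; this text tells all that it offers.
- The arm moves only by the shell command python3 -m jog 'ROWS' [FORCE]. ROWS is JSON, a list of rows, each a list of 3 entries, a list of its own where there are three numbers: the opening in per cent of the stroke, from 0 (shut) to 100 (fully open), then the shift along the tool's x, y, z in mm, then the turn, a rotation vector about the tool's x, y, z in rad. A call has 1 to 20 rows; each row is the pose to reach, as a shift and turn from the pose commanded when the call began, along the tool's axes at that moment; what a row does not reach only later rows make up. A row lasts 1/10 s, in which the tool goes at most 50 mm and 8.59 degrees, less where a joint would pass 70% of its speed; a pose out of reach is approached as far as the arm can. A call with a gripper value outside its range is refused whole. The fingers move at their own pace and stop on an object; FORCE is the grip in N (left out, the last holds). Time passes only in rows, so rows that repeat a pose let the fingers close. It gives the time, the measured TCP pose, the force and the opening at its end, in the units of the state.
- r.state(): the state, without advancing time (a new reading comes with each control period).
- r.capture(name): name is "side" or "top" or "wrist"; returns a dict with "img" (480x640x3 uint8, blue, green, red), "z_map" (480x640 float32, m along the optical axis (not along the pixel's ray), 0 where there is no reading), "mtx" (3x3 intrinsics, pixels), "R" (3x3) and "t" (3): a world point X has camera coordinates R X + t. Camera axes: x right, y down, z forward; pixel columns grow to the right and rows downward; lengths in m; the calibration is good to about 2 mm. The wrist camera is an equidistant fisheye: a pixel r from the principal point sees the ray r / f radians off the axis. A picture is of the moment at which its call begins.
- r.hand_in(): hands the job in, once; it reports no verdict.
The state is a dict: "clock": time; "q": joint angles; "dq": joint speeds; "joint_efforts": joint torques, N m; "position": TCP position; "tcp_rot": TCP orientation; "wrist_force": force on the tool from outside, world axes, zero at the start; "ft_torque": the same for the moment, N m; "finger_gap": finger opening in m.
Only numpy, scipy, OpenCV 4.12 (cv2) and the standard library are available. Lean on these libraries where they do the work, as an engineer would, in place of code of your own. Each camera call takes 0.05 s, during which the arm holds its last target.

## Working session

There is one attempt and no reset: what is moved stays moved. The work goes in short steps, Python scripts to look and compute and a shell command to move; the robot and the scene stay as the last step left them, time stands still between calls to the robot, and variables do not carry over. Pictures are saved under pics/ and viewed, and the job is handed in when it is done.

```bash
mkdir -p pics; ls; python3 - <<'E'
from workcell import r
import cv2,numpy as np
s=r.state(); print(s)
for n in("top","side","wrist"):
    c=r.capture(n); cv2.imwrite(f"pics/{n}0.png",c["img"]); np.savez(f"pics/{n}0.npz",**c); print(n,c["mtx"],c["R"],c["t"])
E
```

```text
pics
{'clock': 0.0, 'q': array([-1.43760856,  0.43525401,  0.02498984,  1.57408294, -0.01156297,
        1.13402938, -0.07509351]), 'dq': array([ 1.02695062e-04,  4.72596471e-04, -7.34499412e-04,  3.45103895e-04,
       -3.61117932e-05,  5.57084895e-04,  1.39716556e-03]), 'joint_efforts': array([ 5.20470512e-04, -6.70490384e+01,  1.02476835e+00, -3.16193390e+01,
        1.54024316e-02,  1.28897448e-02, -5.45197611e-05]), 'position': array([0.14596371, 0.60719308, 0.2305124 ]), 'tcp_rot': array([-1.03485358,  1.31276344,  1.03293296]), 'wrist_force': array([-0.23453667, -0.08083377,  0.56150621]), 'ft_torque': array([-0.00798505, -0.00418393, -0.01254859]), 'finger_gap': 0.08550553201283301}
top [[521.25397404   0.         320.06768595]
 [  0.         521.25397404 241.70970722]
 [  0.           0.           1.        ]] [[-0.00702068 -0.99996549 -0.00444272]
 [-0.98916643  0.0075962  -0.14660174]
 [ 0.14663043  0.00336534 -0.98918562]] [-0.02444095  0.59580943  1.18134608]
side [[460.32378963   0.         324.91778604]
 [  0.         460.32378963 233.64166723]
 [  0.           0.           1.        ]] [[ 0.89482592 -0.44595501  0.02026596]
 [-0.27069916 -0.57814739 -0.76971915]
 [ 0.35497682  0.68327866 -0.63806091]] [-0.54318593  0.19789393  1.01377904]
wrist [[371.64829954   0.         316.78848863]
 [  0.         371.64829954 237.71497601]
 [  0.           0.           1.        ]] [[ 0.23411217  0.97220852 -0.00144438]
 [ 0.92201277 -0.2215531   0.31750067]
 [ 0.30835686 -0.0756625  -0.94825695]] [-0.6247072  -0.04151319  0.38248149]
```

View pics/top0.png

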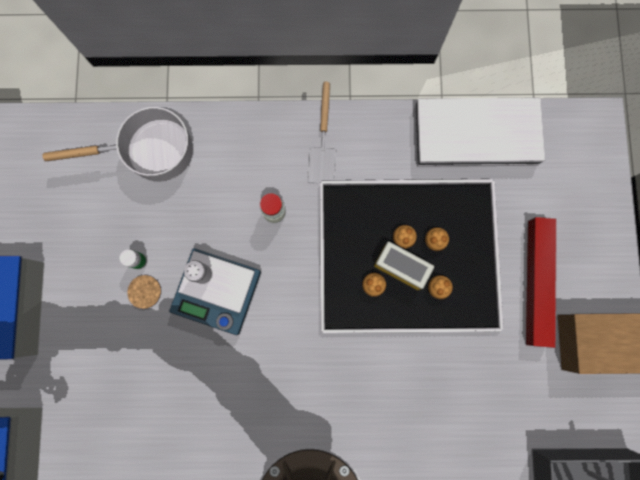

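View pics/side0.png

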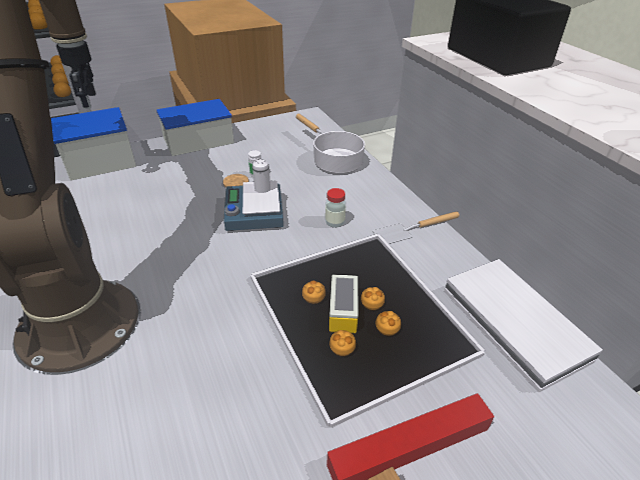

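View pics/wrist0.png

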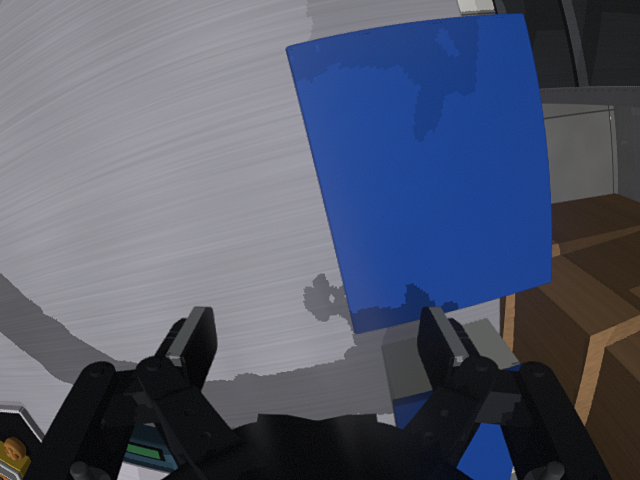

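The top view shows the scale near (216,290), with the shaker's top at (194,270) and the button at (224,321). The coaster is at (144,292) and the tin at (130,259). The tub is at (405,265), with puffs at (405,236), (437,239), (374,285) and (441,287). The wrist view shows only the blue-lidded bin on the left. Next I'll measure.

```bash
cat > h.py <<'E'
import numpy as np,cv2
from scipy.spatial.transform import Rotation as Ro
def load(n):
    return dict(np.load(f"pics/{n}.npz"))
def ray(c,uv):
    uv=np.atleast_2d(np.asarray(uv,float)); K=c["mtx"]
    d=np.c_[(uv[:,0]-K[0,2])/K[0,0],(uv[:,1]-K[1,2])/K[1,1],np.ones(len(uv))]
    return -c["R"].T@c["t"], d@c["R"]
def onplane(c,uv,z):
    o,d=ray(c,uv); return o+d*((z-o[2])/d[:,2])[:,None]
def cloud(c):
    v,u=np.mgrid[:480,:640]; o,d=ray(c,np.c_[u.ravel(),v.ravel()])
    return (o+d*c["z_map"].reshape(-1,1)).reshape(480,640,3)
E
python3 - <<'E'
from h import *
np.set_printoptions(precision=4,suppress=True)
for n in("top0","side0"):
    c=load(n);W=cloud(c);hsv=cv2.cvtColor(c["img"],cv2.COLOR_BGR2HSV)
    X,Y,Z=W[...,0],W[...,1],W[...,2]
    print(n,"bench z",np.median(Z[(X>.3)&(X<.5)&(Y>-.1)&(Y<.1)]))
    # by height bands
    def box(name,m,z,poly=True):
        m=m.astype(np.uint8); k,l,st,ce=cv2.connectedComponentsWithStats(m)
        for i in range(1,k):
            if st[i,4]<25: continue
            uv=np.argwhere(l==i)[:,::-1]
            P=onplane(c,uv,z); (cx,cy),(w,h),a=cv2.minAreaRect((P[:,:2]*1000).astype(np.float32))
            print(name,ce[i].round(1),"mean",P.mean(0)[:2],"rect",np.round([cx,cy,w,h,a],1),"medz",np.median(Z[l==i]).round(4),st[i,4])
    box("pan",(abs(Z-.060)<.006)&(Y>.1)&(Y<.45)&(hsv[...,1]<40)&(X>.3),.06)
    box("tubtop",(abs(Z-.064)<.008)&(Y>-.35)&(Y<-.05)&(X>.3)&(X<.8),.064)
    box("shaker",(Z>.12)&(Z<.17)&(Y>.1)&(Y<.4)&(X>.35)&(X<.7),.151)
    box("puff",(Z>.012)&(Z<.048)&(hsv[...,1]>90)&(hsv[...,0]<22)&(Y>-.35)&(Y<-.03)&(X>.3)&(X<.8),.02)
    box("cork",(hsv[...,1]>60)&(hsv[...,0]<22)&(Y>.3)&(Y<.5)&(X>.4)&(X<.65)&(Z<.02),.008)
    box("btn",(hsv[...,0]>105)&(hsv[...,0]<130)&(hsv[...,1]>130)&(Y>.1)&(Y<.36)&(Z>.03)&(X>.3)&(X<.6),.05)
    box("tin",(Z>.06)&(Z<.1)&(Y>.3)&(Y<.5)&(X>.5)&(X<.7),.08)
    box("tray",(Z>.0)&(Z<.03)&(hsv[...,2]<60)&(Y<.05)&(Y>-.5)&(X>.2),.004)
E
```

```text
top0 bench z 0.001998280427061516
pan [138.7 124.7] mean [0.881  0.4049] rect [868.1 396.8  81.4 160.1  43.9] medz 0.0599 205
pan [182.6 157.7] mean [0.7978 0.2966] rect [803.8 294.8  16.9  91.8  65. ] medz 0.0604 62
pan [162.  174.9] mean [0.7561 0.3441] rect [755.8 342.7   5.8  37.   15.4] medz 0.0611 27
pan [136.7 259.7] mean [0.5546 0.3952] rect [554.7 395.9  13.7  39.   75.1] medz 0.0627 29
pan [220.4 283.1] mean [0.4991 0.2005] rect [503.8 209.7 150.3  99.3  71.2] medz 0.0607 2321
pan [225.3 320.9] mean [0.4131 0.1876] rect [413.  189.3  36.1  34.1   1. ] medz 0.057 97
tubtop [405.2 264.6] mean [ 0.5381 -0.2239] rect [ 538.2 -223.8  119.8   60.6   60.7] medz 0.0648 1362
shaker [195.4 270.8] mean [0.5193 0.2364] rect [519.9 237.2  47.1  44.8  89.6] medz 0.147 390
puff [404.7 236. ] mean [ 0.6114 -0.2317] rect [ 611.5 -232.6   52.8   53.7   88.4] medz 0.0388 400
puff [437.  238.5] mean [ 0.6047 -0.3089] rect [ 603.7 -309.    52.7   53.7   87.9] medz 0.0389 407
puff [374.1 284. ] mean [ 0.4971 -0.1558] rect [ 497.  -155.7   52.3   52.    89.6] medz 0.0389 407
puff [440.2 286.5] me
[... 1230 characters left out ...]
  64.6] medz 0.0364 404
puff [372.  297.8] mean [ 0.6145 -0.2281] rect [ 615.4 -227.    67.1   51.3   60.1] medz 0.0366 414
puff [387.5 322.7] mean [ 0.6075 -0.3056] rect [ 607.8 -304.6   64.    55.6   64.5] medz 0.0365 474
puff [341.8 342.5] mean [ 0.4921 -0.3089] rect [ 491.9 -308.1   64.7   52.4   60.7] medz 0.037 528
cork [234.8 179.8] mean [0.4874 0.398 ] rect [489.7 398.5  67.1  77.9  71.8] medz 0.0089 246
btn [231.1 207. ] mean [0.4192 0.2068] rect [419.  207.   28.8  16.4  72.1] medz 0.0644 42
tin [253.5 155.4] mean [0.5549 0.3967] rect [556.3 396.2  67.6  36.9  70.8] medz 0.0789 116
tray [364.4 329.3] mean [ 0.5645 -0.2797] rect [ 572.  -240.1  405.4  347.5   90. ] medz 0.0047 17439
```

```bash
cat >> h.py <<'E'
def plan(pos,jaw_deg=None,tilt_ok=True):
    """shift(mm)/turn in tool axes from the measured pose to TCP pos (m), tool straight down, jaws along world angle jaw_deg (mod 180)"""
    from workcell import r
    s=r.state(); R=Ro.from_rotvec(s["tcp_rot"]); M=R.as_matrix()
    sh=M.T@(np.array(pos)-s["position"])*1000
    cur=np.degrees(np.arctan2(M[1,2],M[0,2]))
    if jaw_deg is None: jaw_deg=cur
    best=None
    for k in (0,180,-180,360):
        a=jaw_deg+k
        if best is None or abs(a-cur)<abs(best-cur): best=a
    a=np.radians(best); z=np.array([np.cos(a),np.sin(a),0]); x=np.array([0,0,-1.]); y=np.cross(z,x)
    T=Ro.from_matrix(np.c_[x,y,z]); w=(R.inv()*T).as_rotvec()
    print("clock %.2f"%s["clock"],"pos",s["position"].round(4),"jaw %.1f"%cur,"->%.1f"%best,"gap %.4f"%s["finger_gap"],"F",s["wrist_force"].round(1),"q",s["q"].round(2))
    print(" SHIFT mm",sh.round(1),"TURN",w.round(4),"toolM",M.round(3).tolist())
E
python3 - <<'E'
from h import *
np.set_printoptions(precision=4,suppress=True)
from scipy.optimize import least_squares
for n in("top0","side0"):
    c=load(n);W=cloud(c);X,Y,Z=W[...,0],W[...,1],W[...,2]
    A=(Y>.15)&(Y<.32)&(X>.43)&(X<.6)
    P=W[A&(Z>.08)&(Z<.132)]; 
    f=least_squares(lambda p:np.hypot(P[:,0]-p[0],P[:,1]-p[1])-.023,P[:,:2].mean(0),loss="soft_l1",f_scale=.002)
    print(n,"shaker side fit",f.x,len(P),"dome",W[A&(Z>.143)].mean(0),"top",Z[A].max())
    hs=cv2.cvtColor(c["img"],cv2.COLOR_BGR2HSV)
    m=(hs[...,0]>105)&(hs[...,0]<130)&(hs[...,1]>130)&(Y>.1)&(Y<.36)&(Z>.03)&(X>.3)&(X<.6)
    print("button uv",np.argwhere(m)[:,::-1].mean(0),W[m].mean(0),np.percentile(Z[m],[5,50,95]))
    hh=(Z>.035)&(Z<.05)&(X>.38)&(X<.6)&(Y>.1)&(Y<.32); 
    w=load("wrist0"); 
c=load("wrist0"); print("wristcam centre",-c["R"].T@c["t"])
s=[0.438,.197,.3]
plan([.52,.236,.25],90)
E
```

```text
top0 shaker side fit [0.5215 0.2419] 102 dome [0.5209 0.2401 0.1485] top 0.15702422458038923
button uv [223.4032 321.1129] [0.4127 0.1908 0.0652] [0.0618 0.0653 0.0684]
side0 shaker side fit [0.5226 0.2436] 256 dome [0.5209 0.2357 0.1485] top 0.15319511348042836
button uv [231.0714 207.    ] [0.415  0.1887 0.0634] [0.0588 0.0644 0.0685]
wristcam centre [0.0666 0.6271 0.375 ]
clock 0.15 pos [0.146  0.6073 0.2307] jaw 76.5 ->90.0 gap 0.0854 F [-0.5 -0.4 -0.9] q [-1.44  0.44  0.03  1.57 -0.01  1.13 -0.08]
 SHIFT mm [ -18.9 -450.5 -273.6] TURN [-0.2359 -0.0012 -0.    ] toolM [[-0.0, -0.972, 0.234], [-0.001, 0.234, 0.972], [-1.0, -0.0, -0.001]]
```

```bash
python3 - <<'E'
import cv2
im=cv2.imread("pics/top0.png"); cv2.imwrite("pics/z1.png",cv2.resize(im[220:350,90:290],None,fx=4,fy=4,interpolation=cv2.INTER_CUBIC))
E
```

```text
(no output)
```

View pics/z1.png

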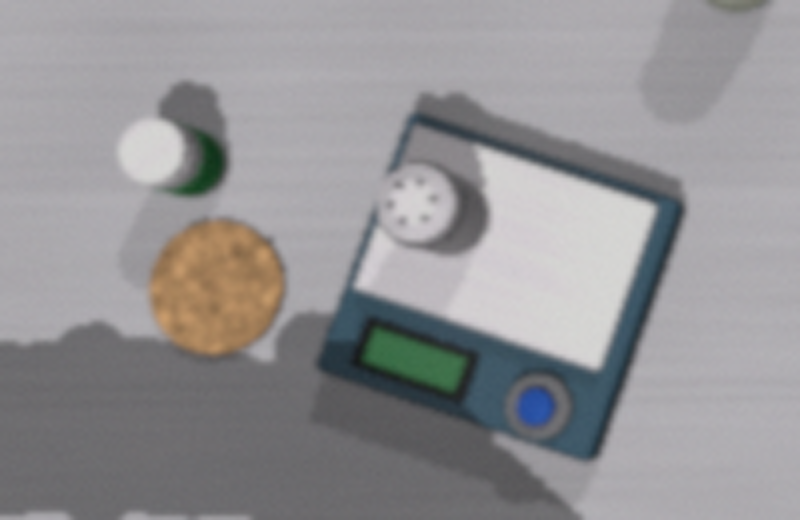

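The zoomed top view shows the shaker's dome at (415,203), the coaster at (217,287), the tin at (152,152) and the button at (535,405) inside a grey ring. The sizes agree with those given. I'll move above the shaker.

```bash
python3 -m jog '[[100,[0,-450,-268],[0,0,0]],[100,[0,-450,-268],[0,0,0]],[100,[0,-450,-268],[0,0,0]],[100,[0,-450,-268],[0,0,0]],[100,[0,-450,-268],[0,0,0]],[100,[0,-450,-268],[0,0,0]],[100,[0,-450,-268],[0,0,0]],[100,[0,-450,-268],[0,0,0]],[100,[0,-450,-268],[0,0,0]],[100,[0,-450,-268],[0,0,0]],[100,[0,-450,-268],[0,0,0]],[100,[0,-450,-268],[0,0,0]],[100,[0,-450,-268],[0,0,0]]]' 40; python3 - <<'E'
from h import *
plan([.521,.241,.097])
from workcell import r
c=r.capture("wrist"); cv2.imwrite("pics/w1.png",c["img"])
# project expected shaker axis point
def pj(P):
    p=c["R"]@np.array(P)+c["t"]; th=np.arctan2(np.hypot(p[0],p[1]),p[2]); k=th*c["mtx"][0,0]/np.hypot(p[0],p[1]); return (p[0]*k+c["mtx"][0,2],p[1]*k+c["mtx"][1,2])
print(pj([.521,.241,.151]),pj([.521,.241,.06]))
E
```

```text
clock: 1.45
position: [0.5208, 0.2417, 0.2309]
tcp_rot: [-1.033, 1.313, 1.033]
wrist_force: [-0.4, 0.7, -0.6]
finger_gap: 0.0853
clock 1.45 pos [0.5208 0.2417 0.2309] jaw 76.4 ->76.4 gap 0.0853 F [-0.4  0.7 -0.6] q [-0.68  0.35  0.21  1.71 -0.08  1.09  0.89]
 SHIFT mm [133.9  -0.5  -0.6] TURN [-0.     -0.0003 -0.0008] toolM [[-0.001, -0.972, 0.235], [-0.0, 0.235, 0.972], [-1.0, 0.001, -0.0]]
(np.float64(314.9572306409377), np.float64(248.29041620084152)) (np.float64(315.4732528058869), np.float64(212.58817494368674))
```

View pics/w1.png

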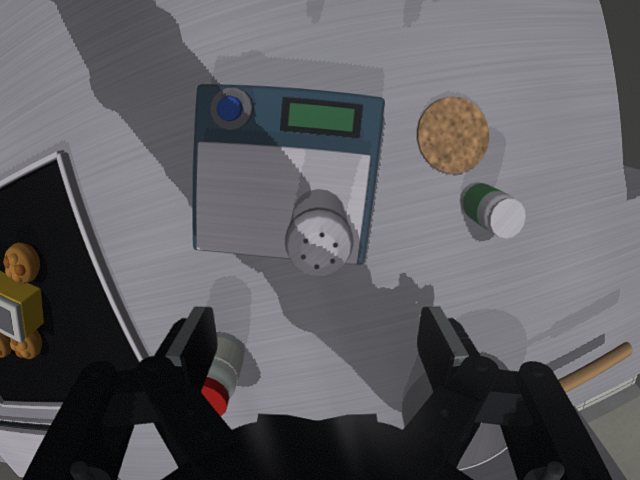

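The wrist view shows the shaker's dome centre near (319,245), where (315,248) was predicted, so I'm centred to about 2 mm. Now I'll descend and close.

```bash
python3 -m jog '[[100,[45,0,1],[0,0,0]],[100,[90,0,1],[0,0,0]],[100,[115,0,1],[0,0,0]],[100,[134,0,1],[0,0,0]],[100,[134,0,1],[0,0,0]],[60,[134,0,1],[0,0,0]],[45,[134,0,1],[0,0,0]],[30,[134,0,1],[0,0,0]],[30,[134,0,1],[0,0,0]],[30,[134,0,1],[0,0,0]],[30,[134,0,1],[0,0,0]]]' 40; python3 - <<'E'
from workcell import r
import cv2
c=r.capture("wrist"); cv2.imwrite("pics/w2.png",c["img"])
print(r.state()["finger_gap"])
E
```

```text
clock: 2.6
position: [0.5218, 0.2435, 0.0988]
tcp_rot: [-1.033, 1.309, 1.033]
wrist_force: [-2.1, 0.7, 6.6]
finger_gap: 0.045
0.04463012780970608
```

View pics/w2.png

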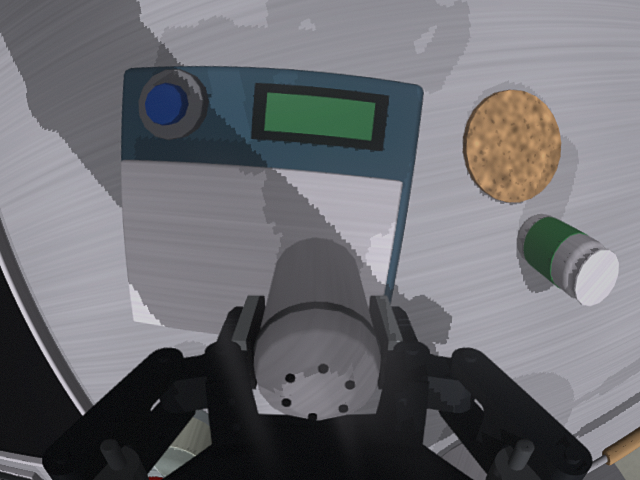

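The shaker is held between the pads, gap 45 mm. The coaster is visible at (513,146). I'll lift it and check the coaster from here.

```bash
python3 -m jog '[[30,[-5,0,0],[0,0,0]],[30,[-20,0,0],[0,0,0]],[30,[-40,0,0],[0,0,0]],[30,[-60,0,0],[0,0,0]],[30,[-60,0,0],[0,0,0]],[30,[-60,0,0],[0,0,0]]]' 40; cat >> h.py <<'E'
def wray(c,uv):
    uv=np.atleast_2d(np.asarray(uv,float));K=c["mtx"];d=(uv-K[:2,2])/K[0,0];th=np.hypot(*d.T);s=np.sinc(th/np.pi)
    dd=np.c_[d*s[:,None],np.cos(th)]
    return -c["R"].T@c["t"], dd@c["R"]
def wplane(c,uv,z):
    o,d=wray(c,uv); return o+d*((z-o[2])/d[:,2])[:,None]
E
python3 - <<'E'
from h import *
from workcell import r
c=r.capture("wrist"); np.savez("pics/w3.npz",**c); cv2.imwrite("pics/w3.png",c["img"])
hs=cv2.cvtColor(c["img"],cv2.COLOR_BGR2HSV)
m=((hs[...,0]<22)&(hs[...,1]>60)).astype(np.uint8)
k,l,st,ce=cv2.connectedComponentsWithStats(m)
for i in range(1,k):
    if st[i,4]>500:
        P=wplane(c,np.argwhere(l==i)[:,::-1],.008); print(ce[i],st[i],cv2.minEnclosingCircle((P[:,:2]*1000).astype(np.float32)),P.mean(0))
plan([.484,.394,.158])
E
```

```text
clock: 3.25
position: [0.5211, 0.243, 0.1574]
tcp_rot: [-1.034, 1.311, 1.034]
wrist_force: [0.0, 0.4, -2.2]
finger_gap: 0.0448
[480.10144928 139.71336554] [ 438   94   85   93 6210] ((485.91656494140625, 394.2926025390625), 40.50318145751953) [0.48559161 0.39296704 0.008     ]
[611.19860973 407.68321748] [ 580  382   60   49 1007] ((909.597900390625, 611.6386108398438), 68.38800048828125) [0.90657503 0.61072502 0.008     ]
[184.77852998 447.30367505] [ 161  427   51   41 1034] ((773.0775146484375, 7.649801254272461), 48.430381774902344) [0.77100305 0.01085916 0.008     ]
clock 3.30 pos [0.5207 0.2427 0.1567] jaw 76.5 ->76.5 gap 0.0446 F [-0.3 -0.8 -3.2] q [-0.67  0.43  0.19  1.8  -0.1   0.92  0.9 ]
 SHIFT mm [ -1.4  71.  138.5] TURN [-0.     -0.0005 -0.0007] toolM [[-0.001, -0.972, 0.234], [-0.0, 0.234, 0.972], [-1.0, 0.001, -0.001]]
```

View pics/w3.png

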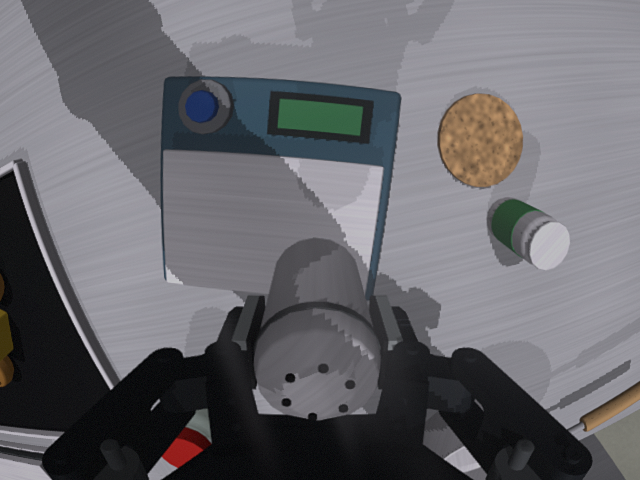

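The shaker hangs upright, and this view puts the coaster at (0.485, 0.394). I'll carry it over at height, then lower it.

```bash
python3 -m jog '[[30,[0,10,20],[0,0,0]],[30,[0,25,50],[0,0,0]],[30,[0,42,82],[0,0,0]],[30,[0,57,112],[0,0,0]],[30,[0,66,130],[0,0,0]],[30,[0,70,138],[0,0,0]],[30,[0,70,138],[0,0,0]],[30,[25,70,138],[0,0,0]],[30,[60,70,138],[0,0,0]],[30,[85,70,138],[0,0,0]],[30,[100,70,138],[0,0,0]],[30,[106,70,138],[0,0,0]],[30,[106,70,138],[0,0,0]],[30,[106,70,138],[0,0,0]]]'; python3 - <<'E'
from h import *
plan([.485,.394,.046])
from workcell import r
c=r.capture("side"); cv2.imwrite("pics/s4.png",cv2.resize(c["img"][100:250,150:350],None,fx=4,fy=4))
E
```

```text
clock: 4.7
position: [0.4863, 0.3936, 0.0525]
tcp_rot: [-1.033, 1.31, 1.033]
wrist_force: [1.2, 0.6, -0.8]
finger_gap: 0.045
clock 4.70 pos [0.4863 0.3936 0.0525] jaw 76.5 ->76.5 gap 0.0450 F [ 1.2  0.6 -0.8] q [-0.87  0.62  0.15  1.76 -0.12  0.77  0.68]
 SHIFT mm [6.5 1.4 0. ] TURN [-0.      0.0014  0.0012] toolM [[0.001, -0.972, 0.234], [0.001, 0.234, 0.972], [-1.0, -0.001, 0.001]]
```

View pics/s4.png

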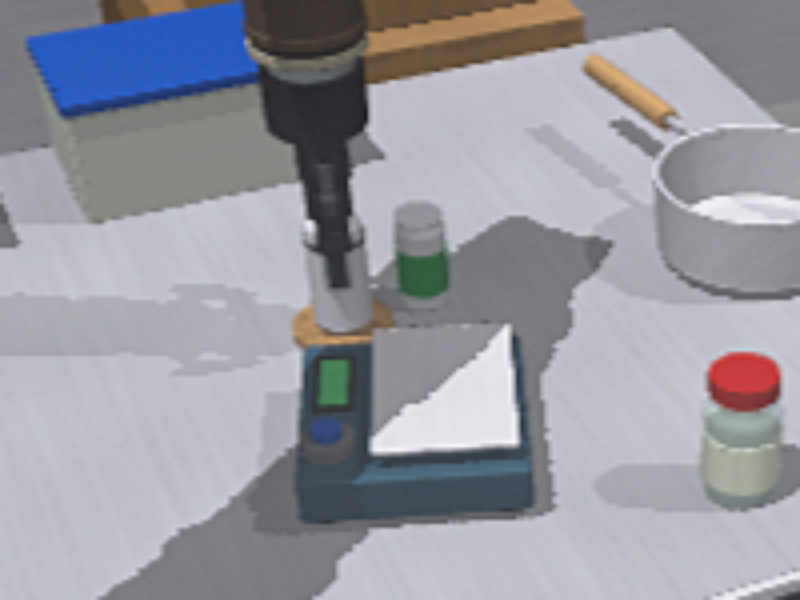

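The side view shows the shaker upright just over the coaster, at about (343,325). I'll ease it down.

```bash
python3 -m jog '[[30,[2,1,0],[0,0,0]],[30,[3.5,1,0],[0,0,0]],[30,[4.5,1,0],[0,0,0]],[30,[4.5,1,0],[0,0,0]]]'
```

```text
clock: 5.15
position: [0.4844, 0.3939, 0.0469]
tcp_rot: [-1.034, 1.311, 1.034]
wrist_force: [0.4, 0.4, -1.9]
finger_gap: 0.0447
```

```bash
python3 -m jog '[[30,[1,0,0],[0,0,0]],[30,[1,0,0],[0,0,0]],[30,[1.5,0,0],[0,0,0]],[30,[1.5,0,0],[0,0,0]]]'
```

```text
clock: 5.55
position: [0.4845, 0.3939, 0.0468]
tcp_rot: [-1.033, 1.311, 1.034]
wrist_force: [-5.5, -3.1, 13.4]
finger_gap: 0.0447
```

Contact shows as 13 N upward. I'll release and retreat straight up.

```bash
python3 -m jog '[[60,[-1,0,0],[0,0,0]],[80,[-1,0,0],[0,0,0]],[100,[-1,0,0],[0,0,0]],[100,[-1,0,0],[0,0,0]],[100,[-5,0,0],[0,0,0]],[100,[-40,0,0],[0,0,0]],[100,[-90,0,0],[0,0,0]],[100,[-140,0,0],[0,0,0]],[100,[-190,0,0],[0,0,0]],[100,[-190,0,0],[0,0,0]]]'; python3 - <<'E'
from h import *
from workcell import r
plan([.53,-.21,.236],-29.35)
c=r.capture("wrist"); cv2.imwrite("pics/w5.png",c["img"])
E
```

```text
clock: 6.55
position: [0.4875, 0.3959, 0.2433]
tcp_rot: [-1.03, 1.299, 1.032]
wrist_force: [1.0, 0.5, 0.4]
finger_gap: 0.0851
clock 6.55 pos [0.4875 0.3959 0.2433] jaw 76.5 ->150.7 gap 0.0851 F [1.  0.5 0.4] q [-0.9   0.42  0.19  1.57 -0.09  1.14  0.65]
 SHIFT mm [   2.5 -183.1 -579.2] TURN [-1.2948  0.0046  0.0127] toolM [[0.009, -0.972, 0.234], [0.009, 0.234, 0.972], [-1.0, -0.007, 0.011]]
```

View pics/w5.png

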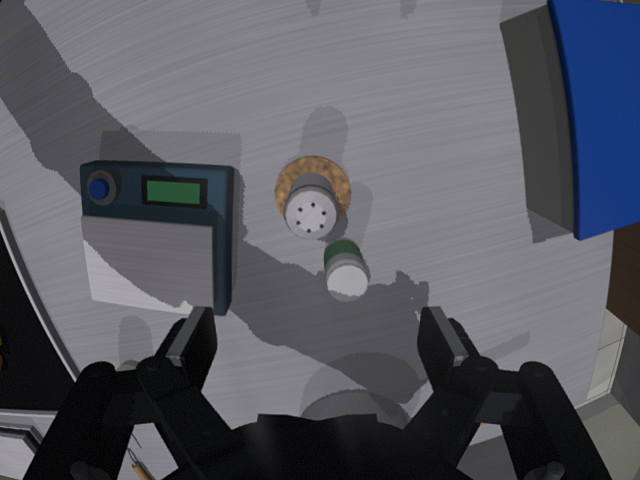

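The shaker stands upright on the coaster, dome at (312,213) over the disc at (312,190). Next I move above the tub's free stretch and turn the jaws across its width.

```bash
python3 -m jog '[[100,[0,-190,-611],[1.85,0,0]],[100,[0,-190,-611],[1.85,0,0]],[100,[0,-190,-611],[1.85,0,0]],[100,[0,-190,-611],[1.85,0,0]],[100,[0,-190,-611],[1.85,0,0]],[100,[0,-190,-611],[1.85,0,0]],[100,[0,-190,-611],[1.85,0,0]],[100,[0,-190,-611],[1.85,0,0]],[100,[0,-190,-611],[1.85,0,0]],[100,[0,-190,-611],[1.85,0,0]],[100,[0,-190,-611],[1.85,0,0]],[100,[0,-190,-611],[1.85,0,0]],[100,[0,-190,-611],[1.85,0,0]],[100,[0,-190,-611],[1.85,0,0]],[100,[0,-190,-611],[1.85,0,0]],[100,[0,-190,-611],[1.85,0,0]],[100,[0,-190,-611],[1.85,0,0]]]' 80; python3 - <<'E'
from h import *
from workcell import r
plan([.527,-.243,.024],-29.35)
c=r.capture("wrist"); cv2.imwrite("pics/w6.png",c["img"]); np.savez("pics/w6.npz",**c)
E
```

```text
clock: 8.3
position: [0.5266, -0.243, 0.2349]
tcp_rot: [0.402, 1.534, -0.401]
wrist_force: [0.8, 0.5, 0.9]
finger_gap: 0.0852
clock 8.30 pos [ 0.5266 -0.243   0.2349] jaw -29.4 ->-29.4 gap 0.0852 F [0.8 0.5 0.9] q [-0.2   0.42  0.76  1.72 -0.32  1.13  0.15]
 SHIFT mm [2.109e+02 1.000e-01 6.000e-01] TURN [-0.0002 -0.001  -0.0007] toolM [[-0.001, 0.49, 0.872], [0.001, 0.872, -0.49], [-1.0, 0.001, -0.001]]
```

View pics/w6.png

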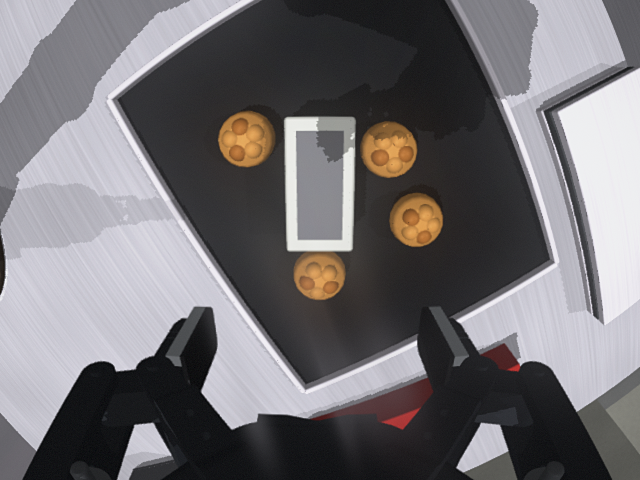

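```bash
python3 - <<'E'
from h import *
np.set_printoptions(precision=4,suppress=True)
c=load("w6"); im=c["img"]; g=im.min(axis=2)
m=np.zeros((480,640),np.uint8); m[105:262,275:365]=(g[105:262,275:365]>80)
k,l,st,ce=cv2.connectedComponentsWithStats(m); i=1+np.argmax(st[1:,4])
P=wplane(c,np.argwhere(l==i)[:,::-1],.064); print("lid",cv2.minAreaRect((P[:,:2]*1000).astype(np.float32)))
hs=cv2.cvtColor(im,cv2.COLOR_BGR2HSV); m=((hs[...,0]<22)&(hs[...,1]>120)&(hs[...,2]>90)).astype(np.uint8)
k,l,st,ce=cv2.connectedComponentsWithStats(m); T=np.array([.538,-.224]); a=np.radians(60.65)
for i in range(1,k):
    if st[i,4]>800:
        p=wplane(c,np.argwhere(l==i)[:,::-1],.018)[:,:2]; (x,y),rr=cv2.minEnclosingCircle((p*1000).astype(np.float32)); d=np.array([x,y])/1000-T
        print(ce[i],x,y,rr,"along,perp",d@[np.cos(a),np.sin(a)],d@[np.sin(a),-np.cos(a)])
E
```

```text
lid ((539.552001953125, -223.14614868164062), (119.87230682373047, 60.514495849609375), 60.58609390258789)
[245.6261 138.7046] 496.1822204589844 -153.59249877929688 28.45924186706543 along,perp 0.040873422268559736 -0.07095989195271021
[388.5596 149.4143] 612.9415283203125 -231.77520751953125 28.33884620666504 along,perp 0.029954890746670824 0.06913313994974464
[415.8986 219.7012] 605.7653198242188 -310.54278564453125 29.703275680541992 along,perp -0.04221959907195299 0.10148545596388422
[319.6147 275.3719] 489.1750183105469 -315.12359619140625 29.22429656982422 along,perp -0.10335837924607619 0.002105720649608387
```

The lid is at (320,184), 119.9 by 60.5 mm at yaw 60.6°, which agrees with the top view. The puffs leave the middle-to-near stretch free on both sides. Now I'll descend and grip.

```bash
python3 -m jog '[[100,[45,1,1],[0,0,0]],[100,[90,1,1],[0,0,0]],[100,[130,1,1],[0,0,0]],[100,[160,1,1],[0,0,0]],[100,[185,1,1],[0,0,0]],[100,[203,1,1],[0,0,0]],[100,[214,1,1],[0,0,0]],[100,[214,1,1],[0,0,0]],[100,[214,1,1],[0,0,0]]]'; python3 - <<'E'
from h import *
from workcell import r
plan([.528,-.2427,.021],-29.4)
c=r.capture("wrist"); cv2.imwrite("pics/w7.png",c["img"])
E
```

```text
clock: 9.25
position: [0.5282, -0.2443, 0.022]
tcp_rot: [0.403, 1.532, -0.403]
wrist_force: [0.0, 0.3, 0.1]
finger_gap: 0.0853
clock 9.25 pos [ 0.5282 -0.2443  0.022 ] jaw -29.5 ->-29.4 gap 0.0853 F [0.  0.3 0.1] q [-0.05  0.68  0.58  1.91 -0.55  0.71  0.34]
 SHIFT mm [ 1.   1.3 -1. ] TURN [-0.0015  0.0007 -0.0002] toolM [[0.001, 0.492, 0.87], [-0.0, 0.87, -0.492], [-1.0, 0.0, 0.001]]
```

View pics/w7.png

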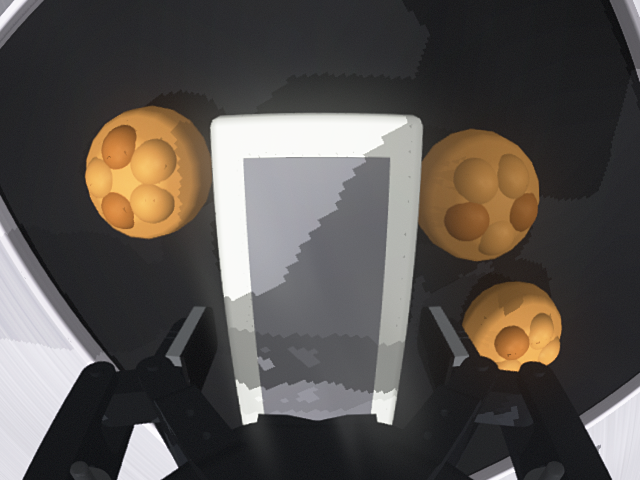

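The jaws straddle the tub: pads at (195,330) and (445,330), no puff between them, no force. I'll close.

```bash
python3 -m jog '[[80,[0,0,0],[0,0,0]],[65,[0,0,0],[0,0,0]],[50,[0,0,0],[0,0,0]],[50,[0,0,0],[0,0,0]],[50,[0,0,0],[0,0,0]],[50,[0,0,0],[0,0,0]]]' 80; python3 -m jog '[[50,[-5,0,0],[0,0,0]],[50,[-15,0,0],[0,0,0]],[50,[-30,0,0],[0,0,0]],[50,[-30,0,0],[0,0,0]]]' 80;  python3 - <<'E'
from h import *
from workcell import r
plan([.528,-.2427,.05],-29.4)
c=r.capture("wrist"); cv2.imwrite("pics/w8.png",c["img"])
E
```

```text
clock: 9.9
position: [0.5284, -0.2446, 0.0224]
tcp_rot: [0.404, 1.531, -0.403]
wrist_force: [-0.7, 1.4, 6.9]
finger_gap: 0.0592
clock: 10.3
position: [0.529, -0.2452, 0.0537]
tcp_rot: [0.403, 1.529, -0.404]
wrist_force: [-0.3, -0.3, -3.4]
finger_gap: 0.0591
clock 10.30 pos [ 0.529  -0.2452  0.0537] jaw -29.5 ->-29.4 gap 0.0591 F [-0.3 -0.3 -3.4] q [-0.08  0.64  0.61  1.9  -0.52  0.77  0.31]
 SHIFT mm [ 3.7  1.7 -2.1] TURN [-0.0021  0.0034 -0.0005] toolM [[0.003, 0.493, 0.87], [-0.001, 0.87, -0.493], [-1.0, 0.001, 0.003]]
```

View pics/w8.png

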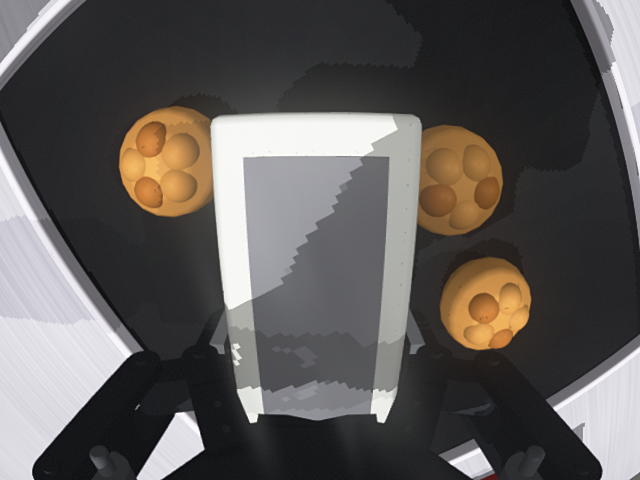

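The tub is gripped (gap 59 mm), level, and the puffs are undisturbed. With the pan now empty, I'll measure it again while lifting.

```bash
python3 -m jog '[[50,[-20,0,0],[0,0,0]],[50,[-50,0,0],[0,0,0]],[50,[-85,0,0],[0,0,0]],[50,[-120,0,0],[0,0,0]],[50,[-140,0,0],[0,0,0]],[50,[-150,0,0],[0,0,0]],[50,[-150,0,0],[0,0,0]],[50,[-150,0,0],[0,0,0]]]';  python3 - <<'E'
from h import *
from workcell import r
np.set_printoptions(precision=4,suppress=True)
for n in("top","side"):
    c=r.capture(n); cv2.imwrite(f"pics/{n}9.png",c["img"]); np.savez(f"pics/{n}9.npz",**c)
    W=cloud(c);X,Y,Z=W[...,0],W[...,1],W[...,2];hs=cv2.cvtColor(c["img"],cv2.COLOR_BGR2HSV)
    m=((abs(Z-.060)<.006)&(Y>.1)&(Y<.32)&(X>.42)&(X<.6)&(hs[...,1]<40)).astype(np.uint8)
    k,l,st,ce=cv2.connectedComponentsWithStats(m);i=1+np.argmax(st[1:,4])
    P=onplane(c,np.argwhere(l==i)[:,::-1],.06);print(n,st[i],cv2.minAreaRect((P[:,:2]*1000).astype(np.float32)),P.mean(0))
    m=(hs[...,0]>105)&(hs[...,0]<130)&(hs[...,1]>150)&(Y>.1)&(Y<.36)&(Z>.056)&(X>.3)&(X<.6)
    uv=np.argwhere(m)[:,::-1]
    for z in(.055,.060,.065): print("btn",len(uv),uv.mean(0),z,onplane(c,uv,z).mean(0))
plan([.4964,.1872,.2],-18.9)
E
```

```text
clock: 11.15
position: [0.5272, -0.2438, 0.2001]
tcp_rot: [0.404, 1.534, -0.403]
wrist_force: [-0.4, 0.6, -3.6]
finger_gap: 0.0591
top [ 179  251   76   61 2792] ((503.8307800292969, 209.71231079101562), (150.29769897460938, 99.3333511352539), 71.21208190917969) [0.5036 0.2097 0.06  ]
btn 55 [223.5818 321.1818] 0.055 [0.4125 0.1923 0.055 ]
btn 55 [223.5818 321.1818] 0.06 [0.4126 0.1914 0.06  ]
btn 55 [223.5818 321.1818] 0.065 [0.4126 0.1905 0.065 ]
side [ 242  181   38   33 1115] ((505.3047180175781, 209.34619140625), (154.74310302734375, 99.4170913696289), 70.98814392089844) [0.5041 0.2058 0.06  ]
btn 32 [230.75   206.9375] 0.055 [0.4169 0.2007 0.055 ]
btn 32 [230.75   206.9375] 0.06 [0.4153 0.194  0.06  ]
btn 32 [230.75   206.9375] 0.065 [0.4138 0.1872 0.065 ]
clock 11.25 pos [ 0.527  -0.2439  0.1998] jaw -29.5 ->-18.9 gap 0.0593 F [ 0.4  0.1 -2.6] q [-0.18  0.46  0.75  1.77 -0.36  1.06  0.18]
 SHIFT mm [   0.2  360.1 -238.9] TURN [-0.1852 -0.0025  0.0002] toolM [[-0.002, 0.493, 0.87], [0.001, 0.87, -0.493], [-1.0, -0.0, -0.002]]
```

View pics/side9.png

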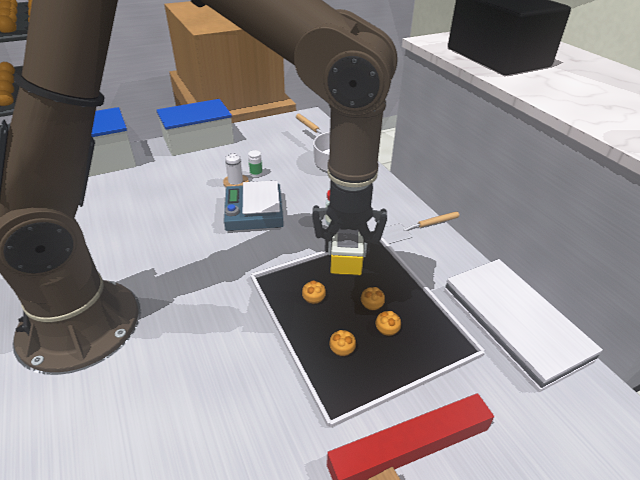

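View pics/top9.png

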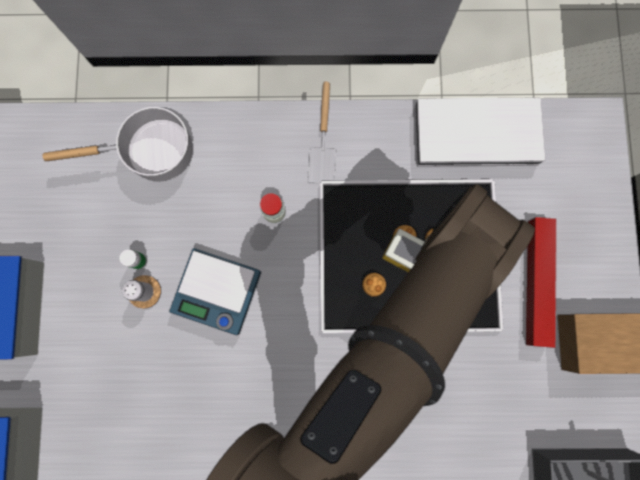

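Pan centre is (0.504, 0.2095), with its long axis at 71.1°, and the shaker is upright on the coaster. Carrying the tub over now.

```bash
python3 -m jog '[[50,[0,13,-9],[-0.01,0,0]],[50,[0,38,-25],[-0.02,0,0]],[50,[0,72,-48],[-0.04,0,0]],[50,[0,108,-72],[-0.06,0,0]],[50,[0,144,-95],[-0.08,0,0]],[50,[0,180,-119],[-0.1,0,0]],[50,[0,216,-143],[-0.12,0,0]],[50,[0,252,-167],[-0.14,0,0]],[50,[0,288,-191],[-0.16,0,0]],[50,[0,322,-214],[-0.175,0,0]],[50,[0,347,-230],[-0.185,0,0]],[50,[0,360,-239],[-0.185,0,0]],[50,[0,360,-239],[-0.185,0,0]],[50,[0,360,-239],[-0.185,0,0]],[50,[0,360,-239],[-0.185,0,0]]]';  python3 - <<'E'
from h import *
from workcell import r
plan([.4964,.1872,.079],-18.9)
c=r.capture("wrist"); cv2.imwrite("pics/w10.png",c["img"])
E
```

```text
clock: 12.75
position: [0.4973, 0.1846, 0.2012]
tcp_rot: [0.261, 1.555, -0.262]
wrist_force: [0.3, 0.6, -2.9]
finger_gap: 0.059
clock 12.75 pos [0.4973 0.1846 0.2012] jaw -19.1 ->-18.9 gap 0.0590 F [ 0.3  0.6 -2.9] q [-0.96  0.35  0.66  1.88 -0.25  1.   -0.52]
 SHIFT mm [122.2   2.3  -1.7] TURN [-0.0031  0.0001  0.0009] toolM [[-0.0, 0.327, 0.945], [-0.001, 0.945, -0.327], [-1.0, -0.001, 0.0]]
```

View pics/w10.png

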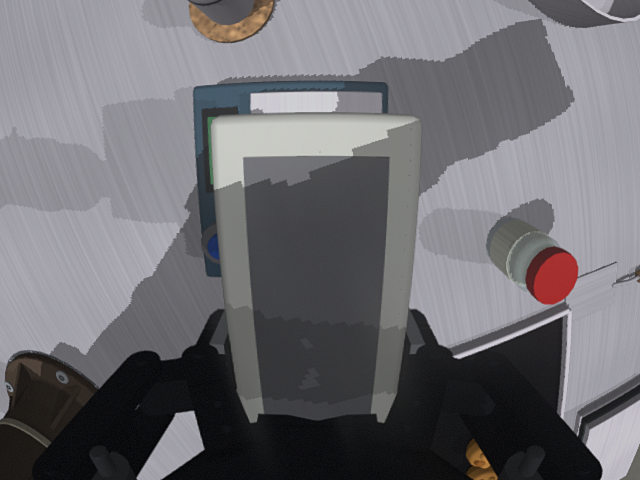

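The lid sits square over the pan, with its near edge visible around (295,103). Lowering most of the way.

```bash
python3 -m jog '[[50,[15,1,-1],[-0.003,0,0]],[50,[40,2,-1],[-0.003,0,0]],[50,[68,2,-1],[-0.003,0,0]],[50,[92,2,-1],[-0.003,0,0]],[50,[107,2,-1],[-0.003,0,0]],[50,[114,2,-1],[-0.003,0,0]],[50,[114,2,-1],[-0.003,0,0]],[50,[114,2,-1],[-0.003,0,0]],[50,[114,2,-1],[-0.003,0,0]]]';  python3 - <<'E'
from h import *
from workcell import r
plan([.4964,.1872,.0784],-18.9)
for n in("wrist","side"):
    c=r.capture(n); 
    im=c["img"] if n=="wrist" else cv2.resize(c["img"][120:250,190:350],None,fx=4,fy=4)
    cv2.imwrite(f"pics/{n}11.png",im)
E
```

```text
clock: 13.7
position: [0.4975, 0.1889, 0.0883]
tcp_rot: [0.258, 1.554, -0.256]
wrist_force: [-0.3, 0.2, -3.2]
finger_gap: 0.0591
clock 13.70 pos [0.4975 0.1889 0.0883] jaw -18.8 ->-18.9 gap 0.0591 F [-0.3  0.2 -3.2] q [-0.88  0.5   0.57  1.99 -0.39  0.75 -0.4 ]
 SHIFT mm [ 9.9 -2.  -0.5] TURN [ 0.0024  0.0011 -0.0013] toolM [[0.001, 0.322, 0.947], [0.001, 0.947, -0.322], [-1.0, 0.001, 0.001]]
```

View pics/wrist11.png

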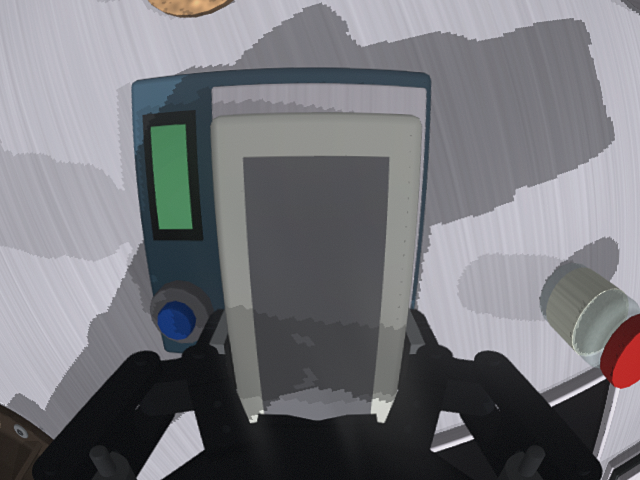

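View pics/side11.png

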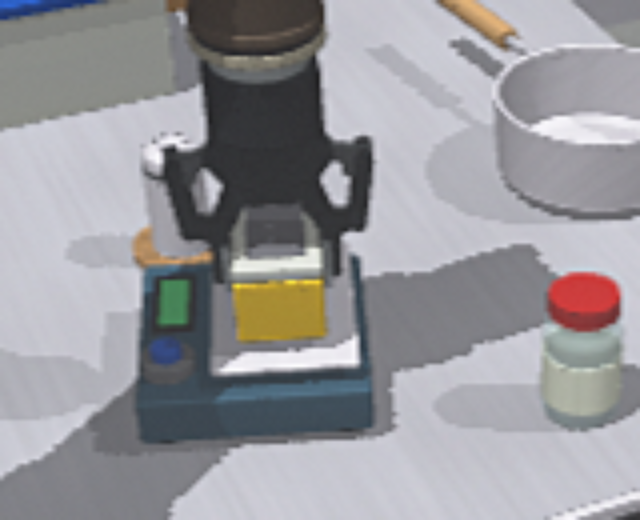

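The tub is over the pan and square with it, edges parallel, about 10 mm up. Setting it down slowly.

```bash
python3 -m jog '[[50,[3,-2,0],[0,0,0]],[50,[5,-2,0],[0,0,0]],[50,[7,-2,0],[0,0,0]],[50,[8,-2,0],[0,0,0]],[50,[8,-2,0],[0,0,0]]]'; python3 -m jog '[[50,[0.5,0,0],[0,0,0]],[50,[1,0,0],[0,0,0]],[50,[1.5,0,0],[0,0,0]],[50,[1.5,0,0],[0,0,0]]]'
```

```text
clock: 14.3
position: [0.496, 0.1869, 0.0791]
tcp_rot: [0.256, 1.556, -0.257]
wrist_force: [0.1, 0.3, -2.9]
finger_gap: 0.0588
clock: 14.7
position: [0.4962, 0.187, 0.0784]
tcp_rot: [0.257, 1.555, -0.256]
wrist_force: [-3.8, -1.1, 6.2]
finger_gap: 0.0592
```

```bash
python3 -m jog '[[50,[0.5,0,0],[0,0,0]],[50,[0.5,0,0],[0,0,0]]]'; python3 -m jog '[[73,[-0.5,0,0],[0,0,0]],[76,[-0.5,0,0],[0,0,0]],[85,[-0.5,0,0],[0,0,0]],[85,[-0.5,0,0],[0,0,0]],[85,[-4,0,0],[0,0,0]],[85,[-20,0,0],[0,0,0]],[85,[-55,0,0],[0,0,0]],[85,[-100,0,0],[0,0,0]],[85,[-145,0,0],[0,0,0]],[85,[-150,0,0],[0,0,0]],[85,[-150,0,0],[0,0,0]]]';  python3 - <<'E'
from h import *
from workcell import r
plan([.413,.1905,.1],71.1)
c=r.capture("wrist"); cv2.imwrite("pics/w12.png",c["img"]); np.savez("pics/w12.npz",**c)
E
```

```text
clock: 14.9
position: [0.4962, 0.187, 0.0784]
tcp_rot: [0.258, 1.556, -0.256]
wrist_force: [-5.8, -1.3, 13.5]
finger_gap: 0.0593
clock: 16.0
position: [0.4968, 0.1874, 0.2288]
tcp_rot: [0.258, 1.553, -0.254]
wrist_force: [-0.1, 1.0, -0.9]
finger_gap: 0.073
clock 16.00 pos [0.4968 0.1874 0.2288] jaw -18.7 ->71.1 gap 0.0730 F [-0.1  1.  -0.9] q [-0.98  0.32  0.68  1.85 -0.23  1.05 -0.54]
 SHIFT mm [128.6 -24.3 -80.6] TURN [-1.5677e+00  3.5000e-03 -8.0000e-04] toolM [[0.003, 0.321, 0.947], [0.002, 0.947, -0.321], [-1.0, 0.003, 0.002]]
```

View pics/w12.png

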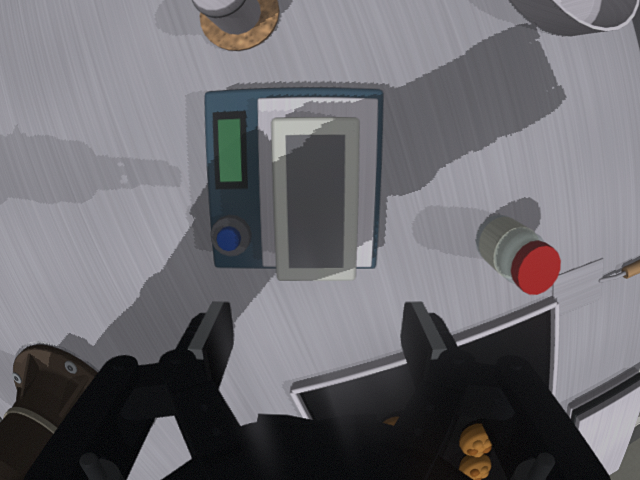

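The tub stands on the pan, lid corners about (273,119) to (358,280); its height makes it look shifted here. I'll measure the lid at z=0.12 and the button.

```bash
python3 - <<'E'
from h import *
from workcell import r
np.set_printoptions(precision=4,suppress=True)
c=load("w12"); im=c["img"]; hs=cv2.cvtColor(im,cv2.COLOR_BGR2HSV)
# lid corners by hand-free mask: lid has yellowish-white rim
corn=np.array([[273,119],[358,118],[355,280],[278,279]])
P=wplane(c,corn,.12); print("lid corners",P[:,:2],"centre",P.mean(0),"len",np.linalg.norm(P[1]-P[2]),np.linalg.norm(P[0]-P[1]),"yaw",np.degrees(np.arctan2(*(P[1]-P[2])[[1,0]])),np.degrees(np.arctan2(*(P[0]-P[3])[[1,0]])))
m=(hs[...,0]>105)&(hs[...,0]<130)&(hs[...,1]>150); m[:200]=0;m[260:]=0;m[:,:200]=0;m[:,260:]=0
uv=np.argwhere(m)[:,::-1]; print(uv.mean(0),len(uv),[wplane(c,uv,z).mean(0)[:2] for z in(.055,.06,.065)])
t=r.capture("top"); cv2.imwrite("pics/t12.png",t["img"]); W=cloud(t);X,Y,Z=W[...,0],W[...,1],W[...,2]
m=((abs(Z-.12)<.008)&(Y>.1)&(Y<.32)&(X>.4)&(X<.6)).astype(np.uint8); k,l,st,ce=cv2.connectedComponentsWithStats(m)
i=1+np.argmax(st[1:,4]);P=onplane(t,np.argwhere(l==i)[:,::-1],.12);print("top",st[i],cv2.minAreaRect((P[:,:2]*1000).astype(np.float32)))
E
```

```text
lid corners [[0.4953 0.2744]
 [0.5496 0.2566]
 [0.5125 0.1441]
 [0.4579 0.1635]] centre [0.5038 0.2097 0.12  ] len 0.11848941937044506 0.057204705540414166 yaw 71.76301593998305 71.38911276835161
[227.1973 239.2324] 370 [array([0.4103, 0.1898]), array([0.4121, 0.1909]), array([0.4139, 0.1921])]
top [207 267  35  35 702] ((492.7767639160156, 179.39471435546875), (61.25752639770508, 59.435150146484375), 71.34794616699219)
```

View pics/t12.png

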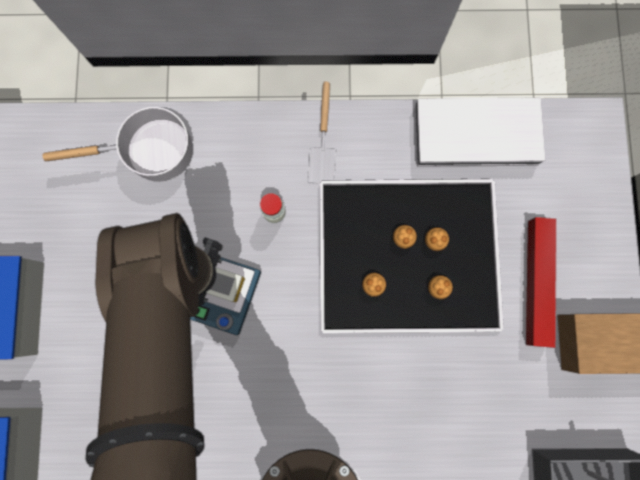

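The tub measures centre (0.5038, 0.2097), yaw 71.5°, against the pan's (0.504, 0.2095) and 71.1°. The puffs are where they were. Now shut the gripper and go above the button with the jaws parallel to the tub.

```bash
python3 -m jog '[[0,[0,-24,-80],[-1.57,0,0]],[0,[0,-24,-80],[-1.57,0,0]],[0,[0,-24,-80],[-1.57,0,0]],[0,[0,-24,-80],[-1.57,0,0]],[0,[0,-24,-80],[-1.57,0,0]],[0,[0,-24,-80],[-1.57,0,0]],[0,[0,-24,-80],[-1.57,0,0]],[0,[0,-24,-80],[-1.57,0,0]],[0,[0,-24,-80],[-1.57,0,0]],[0,[0,-24,-80],[-1.57,0,0]],[0,[0,-24,-80],[-1.57,0,0]],[0,[0,-24,-80],[-1.57,0,0]],[0,[0,-24,-80],[-1.57,0,0]],[0,[0,-24,-80],[-1.57,0,0]],[0,[0,-24,-80],[-1.57,0,0]]]';  python3 - <<'E'
from h import *
from workcell import r
plan([.413,.191,.09],71.1)
c=r.capture("wrist"); cv2.imwrite("pics/w13.png",c["img"]); np.savez("pics/w13.npz",**c)
E
```

```text
clock: 17.6
position: [0.4125, 0.1899, 0.227]
tcp_rot: [-0.964, 1.348, 0.964]
wrist_force: [-0.1, 0.8, 1.1]
finger_gap: 0.0003
clock 17.60 pos [0.4125 0.1899 0.227 ] jaw 71.2 ->71.1 gap 0.0003 F [-0.1  0.8  1.1] q [-0.94  0.16  0.45  2.   -0.08  1.    0.79]
 SHIFT mm [137.   -0.2   1.3] TURN [ 0.001  -0.0004 -0.0003] toolM [[-0.0, -0.946, 0.323], [-0.0, 0.323, 0.946], [-1.0, 0.0, -0.0]]
```

View pics/w13.png

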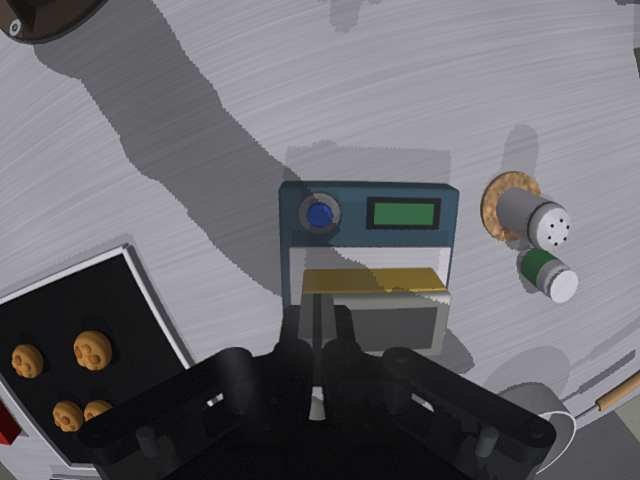

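The button is at (319,214), directly along the tool's approach; the tub and shaker are fine. I'll descend to just above it.

```bash
python3 -m jog '[[0,[40,0,1],[0,0,0]],[0,[85,0,1],[0,0,0]],[0,[120,0,1],[0,0,0]],[0,[142,0,1],[0,0,0]],[0,[152,0,1],[0,0,0]],[0,[152,0,1],[0,0,0]],[0,[152,0,1],[0,0,0]]]';  python3 - <<'E'
from h import *
from workcell import r
plan([.413,.191,.06],71.1)
c=r.capture("wrist"); cv2.imwrite("pics/w14.png",c["img"])
c=r.capture("side"); cv2.imwrite("pics/s14.png",cv2.resize(c["img"][120:250,190:350],None,fx=4,fy=4))
E
```

```text
clock: 18.35
position: [0.4136, 0.1911, 0.0761]
tcp_rot: [-0.964, 1.346, 0.964]
wrist_force: [0.3, -0.1, -0.3]
finger_gap: 0.0002
clock 18.35 pos [0.4136 0.1911 0.0761] jaw 71.2 ->71.1 gap 0.0002 F [ 0.3 -0.1 -0.3] q [-0.84  0.39  0.38  2.17 -0.24  0.62  0.95]
 SHIFT mm [16.1  0.5 -0.3] TURN [0.0018 0.0008 0.0007] toolM [[0.001, -0.947, 0.322], [0.001, 0.322, 0.947], [-1.0, -0.001, 0.001]]
```

View pics/w14.png

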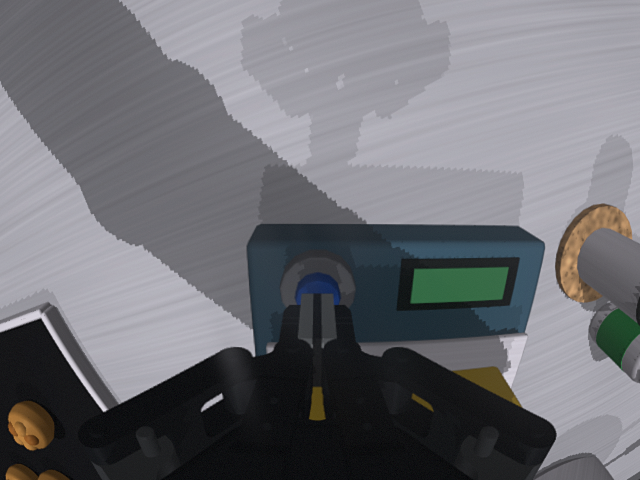

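View pics/s14.png

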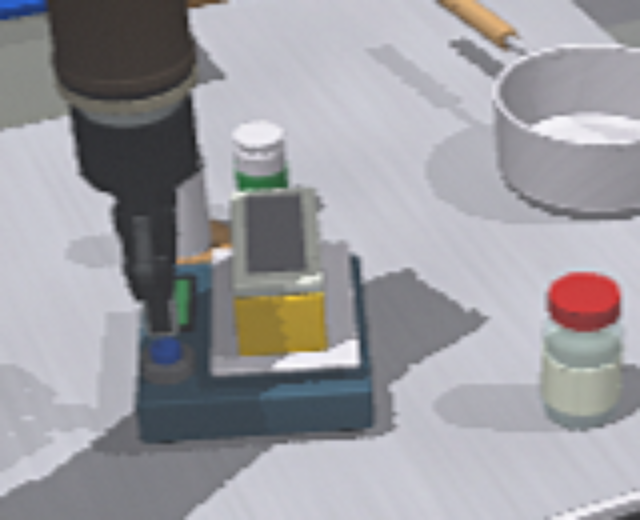

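The shut fingertips are centred over the blue button, at (318,290), and the gripper clears the tub. Pressing in small steps.

```bash
python3 -m jog '[[0,[4,0,0],[0,0,0]],[0,[7,0,0],[0,0,0]],[0,[9,0,0],[0,0,0]],[0,[9,0,0],[0,0,0]]]'; python3 -m jog '[[0,[1,0,0],[0,0,0]],[0,[2,0,0],[0,0,0]],[0,[2,0,0],[0,0,0]]]'; python3 -m jog '[[0,[1,0,0],[0,0,0]],[0,[2,0,0],[0,0,0]],[0,[2,0,0],[0,0,0]]]'
```

```text
clock: 18.85
position: [0.4128, 0.1908, 0.0661]
tcp_rot: [-0.964, 1.347, 0.964]
wrist_force: [0.3, 1.1, 0.3]
finger_gap: -0.0002
clock: 19.15
position: [0.413, 0.1909, 0.0643]
tcp_rot: [-0.964, 1.347, 0.964]
wrist_force: [0.4, 0.3, 1.5]
finger_gap: 0.0004
clock: 19.45
position: [0.413, 0.1908, 0.0623]
tcp_rot: [-0.964, 1.347, 0.964]
wrist_force: [-0.7, -1.1, 2.4]
finger_gap: 0.0002
```

```bash
python3 -m jog '[[0,[1,0,0],[0,0,0]],[0,[1.5,0,0],[0,0,0]],[0,[1.5,0,0],[0,0,0]]]'; python3 -m jog '[[0,[0.5,0,0],[0,0,0]],[0,[1,0,0],[0,0,0]],[0,[1,0,0],[0,0,0]]]'
```

```text
clock: 19.75
position: [0.413, 0.1909, 0.0608]
tcp_rot: [-0.964, 1.347, 0.964]
wrist_force: [-0.8, -1.0, 2.8]
finger_gap: -0.0002
clock: 20.05
position: [0.413, 0.1909, 0.06]
tcp_rot: [-0.964, 1.346, 0.964]
wrist_force: [-1.1, -0.8, 7.9]
finger_gap: -0.0
```

```bash
python3 -m jog '[[0,[0.5,0,0],[0,0,0]],[0,[0.5,0,0],[0,0,0]],[0,[0.5,0,0],[0,0,0]]]'; python3 -m jog '[[0,[-3,0,0],[0,0,0]],[0,[-10,0,0],[0,0,0]],[0,[-40,0,0],[0,0,0]],[0,[-85,0,0],[0,0,0]],[0,[-130,0,0],[0,0,0]],[0,[-170,0,0],[0,0,0]],[0,[-170,0,0],[0,0,0]]]';  python3 - <<'E'
from h import *
from workcell import r
c=r.capture("wrist"); cv2.imwrite("pics/w15.png",c["img"])
print(r.state()["wrist_force"],r.state()["q"])
E
```

```text
clock: 20.35
position: [0.4131, 0.1909, 0.0599]
tcp_rot: [-0.964, 1.346, 0.964]
wrist_force: [-2.8, -1.7, 15.3]
finger_gap: -0.0002
clock: 21.05
position: [0.4154, 0.192, 0.2343]
tcp_rot: [-0.963, 1.338, 0.963]
wrist_force: [-0.1, -0.4, 0.1]
finger_gap: -0.0004
[-0.36534542 -1.46406619 -0.76554676] [-0.95648702  0.15123427  0.46887874  1.99601817 -0.08215117  1.00671784
  0.79455547]
```

View pics/w15.png

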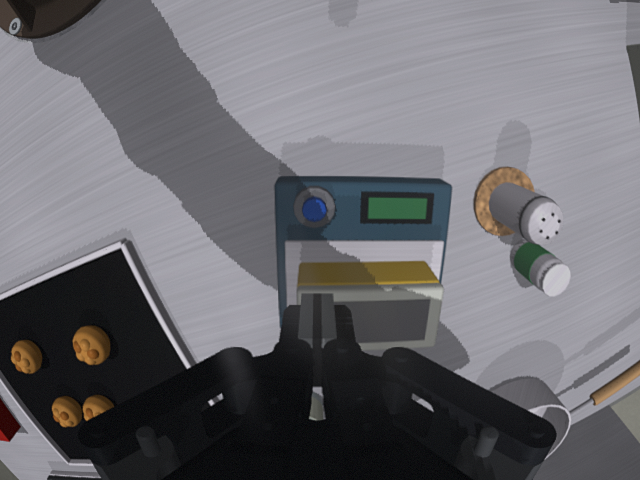

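The button is up again at (315,208), and the tub is undisturbed. I'll back the arm away and do a final check from the fixed cameras.

```bash
python3 -m jog '[[0,[-20,0,-50],[0,0,0]],[0,[-40,0,-100],[0,0,0]],[0,[-40,0,-150],[0,0,0]],[0,[-40,0,-200],[0,0,0]],[0,[-40,0,-250],[0,0,0]],[0,[-40,0,-270],[0,0,0]],[0,[-40,0,-270],[0,0,0]],[0,[-40,0,-270],[0,0,0]]]';  python3 - <<'E'
from h import *
from workcell import r
np.set_printoptions(precision=4,suppress=True)
for n in("top","side"):
    c=r.capture(n); cv2.imwrite(f"pics/{n}16.png",c["img"])
    W=cloud(c);X,Y,Z=W[...,0],W[...,1],W[...,2]; hs=cv2.cvtColor(c["img"],cv2.COLOR_BGR2HSV)
    def rect(nm,m,z):
        k,l,st,ce=cv2.connectedComponentsWithStats(m.astype(np.uint8)); i=1+np.argmax(st[1:,4])
        P=onplane(c,np.argwhere(l==i)[:,::-1],z);(a,b),(w,h),t=cv2.minAreaRect((P[:,:2]*1000).astype(np.float32)); print(n,nm,np.round([a,b,w,h,t],1),"z",np.median(Z[l==i]),st[i,4])
    rect("tub",(abs(Z-.12)<.007)&(Y>.1)&(Y<.32)&(X>.4)&(X<.6),.12)
    A=(Y>.34)&(Y<.45)&(X>.43)&(X<.53)
    print("shaker dome",W[A&(Z>.09)].mean(0),"top",Z[A].max()); P=W[A&(Z>.025)&(Z<.08)]
    from scipy.optimize import least_squares
    print(len(P),least_squares(lambda p:np.hypot(P[:,0]-p[0],P[:,1]-p[1])-.023,P[:,:2].mean(0),loss="soft_l1",f_scale=.002).x)
    rect("cork",(hs[...,1]>60)&(hs[...,0]<22)&(Y>.3)&(Y<.5)&(X>.4)&(X<.65)&(Z<.02),.008)
    m=(hs[...,0]>105)&(hs[...,0]<130)&(hs[...,1]>150)&(Y>.1)&(Y<.36)&(Z>.05)&(X>.3)&(X<.6); print("btn z",np.median(Z[m]))
    m=((Z>.012)&(Z<.048)&(hs[...,1]>90)&(hs[...,0]<22)&(Y>-.35)&(Y<-.03)&(X>.3)&(X<.8)).astype(np.uint8)
    k,l,st,ce=cv2.connectedComponentsWithStats(m); print("puffs",[ce[i].round(1).tolist() for i in range(1,k) if st[i,4]>50])
E
```

```text
clock: 21.9
position: [0.3255, -0.0646, 0.2688]
tcp_rot: [-0.963, 1.347, 0.964]
wrist_force: [0.2, -0.2, -1.0]
finger_gap: 0.0002
top tub [502.1 207.8 120.5  59.7  71.8] z 0.12111311827886173 1498
shaker dome [0.4835 0.3901 0.0966] top 0.10333400809122684
149 [0.4841 0.3926]
top cork [483.4 388.2  67.7  78.1  82.2] z 0.008969662403453205 411
btn z 0.06616643231143626
puffs [[404.7, 236.0], [436.8, 238.6], [374.1, 284.1], [440.3, 286.4]]
side tub [502.  203.7 131.3  59.3  70.9] z 0.12114146863699815 573
shaker dome [0.4835 0.3856 0.0962] top 0.10279402905640611
228 [0.486  0.3941]
side cork [485.3 394.7  57.2  71.9  71.8] z 0.00895411494800008 92
btn z 0.06499555112740385
puffs [[313.0, 291.5], [371.9, 297.9], [387.5, 322.6], [341.8, 342.4]]
```

View pics/top16.png

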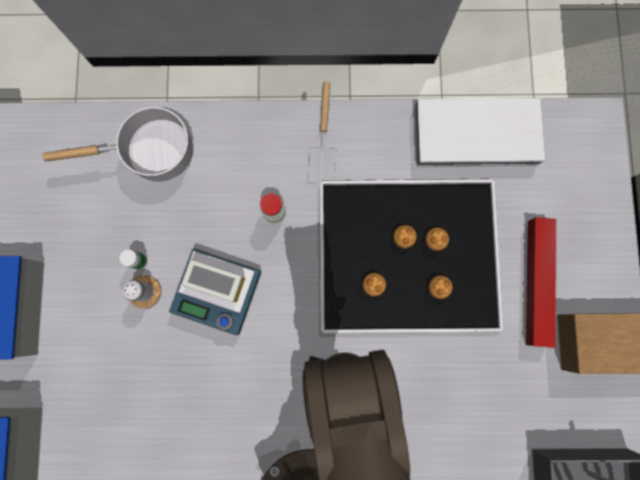

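View pics/side16.png

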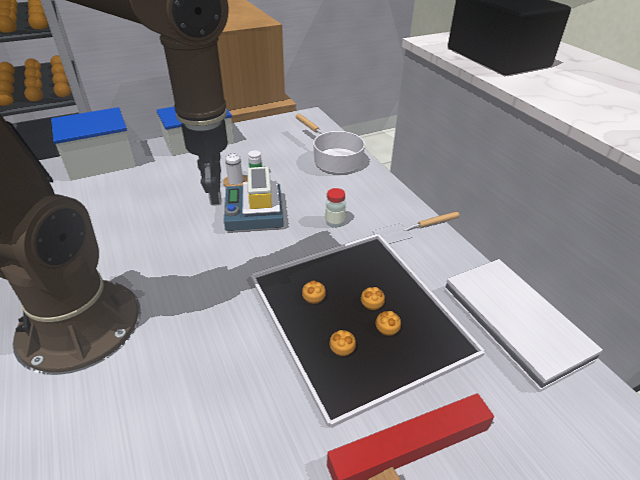

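Both views show the tub square on the pan (top view around (215,280)) and the shaker upright on the coaster. The puff pixels are unchanged, the button is up, and the arm is clear of everything.

```bash
python3 -c "
from workcell import r
print(r.hand_in())"
```

```text
the job is handed in; nothing more can be done
None
```

I moved the shaker from the scale to the coaster, set the tub on the pan, pressed the tare button and handed the job in at about 22 s.

My last checks, made just before handing in:
- **Shaker:** it stands upright with its axis at about (0.484–0.486, 0.393–0.394), within about 2 mm of the coaster centre I measured at (0.485, 0.394).
- **Tub:** the top view puts it within about 3 mm of the pan centre at (0.504, 0.2095) and 0.6° off the pan's long axis. Its lid is at 0.121 m, the height expected with the tub standing flat on the pan, and no edge overhangs.
- **Tare button:** I pressed it to its stop, with about 15 N where it needs 4 N. It sprang back to its starting height (about 65 mm).
- **Everything else:** the puffs are at the same pixels as at the start. The jar, tin and carton look unmoved in the pictures, and the arm ended clear of everything.

The side camera put the tub's centre a few millimetres lower in y (0.204). Its lid outline came out too long at 131 mm because the mask took in part of the tub's side face, so I went by the top and wrist views, which agreed. In the final views the shaker hid part of the coaster, so its centre comes from the earlier clear views.

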